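# Put the oil bottle away in the carrying tray and bar it in

## Task

Take the oil bottle out of the sloping stand and set it upright, without dropping it, wholly on the round rubber mat in the carrying tray, and let go of it. Then swing the tray's hinged retaining bar fully closed, so that it rests in its catch, and leave the jar, cup, grinding stone and black board where they are.

Things in the scene. Friction and masses are not known exactly. Their poses are not given: they have to be found in the camera images.
- bottle: Loose closed amber bottle, 0.2 to 0.4 kg. Body 64 mm across up to 95 mm, neck 28 mm across from 120 to 138 mm, cap 36 mm across from 138 to 165 mm (its top). Origin: centre of the underside; z runs along the bottle to the cap. It starts reclined in the stand, z 35 degrees from vertical, cap leaning to the stand's -x side (towards the robot).
- bottle_cap (a point): Point on the bottle's axis, in the middle of the cap, 152 mm from the underside; a good place to grip. Same axes as the bottle.
- stand: Fixed plywood stand, foot 150 x 100 mm; origin: centre of the foot's underside. A back board 100 mm long leans 35 degrees to -x, with a ledge square to it under the bottle, whose underside is at (50, 0, 36) mm here. Side cheeks 34 mm either side of the bottle's axis reach 85 mm up it. Neck and cap stand clear; the bottle comes out freely, straight up or along its axis.
- tray: Fixed wooden tray, 270 (x) by 150 mm (y), floor top at z = 10 mm; origin: centre of its underside. Walls 8 mm thick, 38 mm high, on the +x, -x and +y sides; the -y side is open and is closed by the retaining bar. Two places, at x = -57 and x = +57 mm (y = 0): one holds the jar, the other the rubber mat, either way round.
- mat: Fixed dark round rubber mat on the tray's floor, 92 mm across, 3 mm thick; origin: centre of its underside (its top is 3 mm higher). The bottle goes here.
- bar (a joint): Hinge angle (rad) of the steel retaining bar: 0 = closed, the bar along the tray's open -y side with its end in the catch (a stop); it grows as the bar swings out level, about a vertical hinge, to the tray's -y (largest 1.3). Starts at 0.5 to 0.95. Stays where it is left: 0.06 N m of friction.
- bar_hinge (a point): The bar's vertical hinge axis, at the bar's mid height, at (125, -70, 57) mm in the tray's frame; axes of the tray. From here the closed bar runs along the tray's -x; at angle a it runs along (-cos a, -sin a).
- bar_grip (a point): Upright black pin on the bar, 16 mm across, 205 mm from the hinge axis; this point is on its axis, 87 mm above the table, its top at 106 mm. Push or pinch it to swing the bar, which is 8 mm thick, 12 mm high and reaches 259 mm from the hinge. The catch is a steel U, open to -y, at (-125, -69) mm in the tray's frame, up to 68 mm high.
- jar: Loose glass jar, 70 mm across, 95 mm high, standing in the other place of the tray; origin: centre of its underside. Leave alone.
- cup: Loose white cup, 72 mm across, 80 mm high, on the table; origin: centre of its underside. Leave alone.
- stone: Loose grey oval grinding stone, 160 x 110 x 35 mm, on the table; origin: centre of its underside. Leave alone.
- board: Loose black lacquered board, 200 x 120 x 14 mm, flat on the table; origin: centre of its underside. Leave alone.

How it is judged:
On the way, in this order (a step that is already met when the one before it is completed fails the run):
1. the bottle stands upright, wholly on the rubber mat, let go, with the bar still open (angle between bottle's own z axis and vertical below 0.07 rad and horizontal distance between bottle and mat below 0.015 m and z of bottle in the frame of mat between 0 and 0.006 m and contact force between bottle and the fingers below 0.1 N and linear speed of bottle below 0.02 m/s and value of joint bar above 0.3 rad), for 0.2 s.
2. the bar is swung closed into its catch (value of joint bar below 0.04 rad), for 0.2 s.
At the end, for the whole second after the job is handed in: The bottle stands at rest on the rubber mat, upright within 4 degrees and within 15 mm of the mat's centre, released; the bar is closed to within 0.04 rad (about 8 mm at its pin) of its stop in the catch; jar, cup, stone and board are within 20 mm of where they began (angle between bottle's own z axis and vertical below 0.07 rad and horizontal distance between bottle and mat below 0.015 m and z of bottle in the frame of mat between 0 and 0.006 m and contact force between bottle and the fingers below 0.1 N and linear speed of bottle below 0.02 m/s and value of joint bar below 0.04 rad and distance of each of jar, cup, stone, board from where it was at the start of the episode below 0.02 m); the robot touches nothing.
It fails at once if the bottle is dropped: it falls free, touching nothing, faster than 0.45 m/s (about 10 mm) (contact force between bottle and anything else below 0.02 N and linear speed of bottle above 0.45 m/s).
It fails at once if the bottle is tipped over (more than 65 degrees from upright) (angle between bottle's own z axis and vertical above 1.134 rad).
It fails at once if the jar, cup, stone or board is moved by more than 30 mm (distance of any of jar, cup, stone, board from where it was at the start of the episode above 0.03 m).
It also fails if it takes over 54 s, if anything falls off the work surface, if the arm or the gripper's body presses on something with over 40 N, if the wrist force passes 120 N, or if a joint passes its speed limit or range.

## Robot

A 7-joint arm with a two-finger parallel gripper is mounted at the origin on the work surface. World frame = base frame: x ahead of the robot, y to its left, z up, the work surface at z = 0. Lengths are in m, angles in rad, forces in N, time in s.
With the tool pointing down it reaches from about 0.35 to 0.775 m from the base axis. Payload 3.1 kg.
Tool frame: the origin (TCP) lies on the centre line of the jaws, within the pads' length; the fingertips stand 17 mm ahead of it and the grasp point (between the pads) lies 2 mm behind it (tip_reach is the distance from the TCP to the fingertips, in m); z points along the fingers, y is the line along which they close (so a half turn about z gives the same grasp; the last joint's range is limited). The gripper opens to 85 mm and grips with 20 to 120 N. Pads are 22 mm wide; open, the fingers measure 114 mm over their backs; the gripper's body (76 mm by 85 mm) begins 54 mm behind the grasp point. The pads swing forward as they close: fully open they stand 13 mm farther back than shut.
Start: joints at [1.161, 0.311, 0.014, 1.512, -0.004, 1.319, -0.027], TCP at [0.198, -0.513, 0.22] pointing down, gripper open.
Joint ranges: [-2.7, 2.7], [-0.3, 1.91], [-1.27, 1.3], [0.12, 2.57], [-1.44, 4.58], [0.2, 2.03], [-3.05, 3.05]. Speed limits (rad/s): [2.79, 2.79, 3.14, 3.14, 3.14, 3.14, 3.14].

## Interface

Orientations are given as a rotation vector (axis times angle).
In Python, from station import * gives the robot as it stands. The module is installed in compiled form; this text tells all that it offers.
- The arm moves only by the tool servo_tool, never from a script. Its argument "targets" is a list that holds one entry, the list of rows, each a list of 7 numbers: the shift along the tool's x, y, z in units of 40 mm (1.0 is 40 mm), then the turn, a rotation vector about the tool's x, y, z in units of 6 degrees (1.0 is 6 degrees), then the finger opening in mm, from 0 to 85.4. A call has 1 to 20 rows; each row shifts and turns the commanded pose from where the row before left it, along the tool's axes as they then stand; what a row does not reach is not made up. A row lasts 1/12 s, in which the tool goes at most 41.7 mm and 7.16 degrees, less where a joint would pass 70% of its speed; a pose out of reach is approached as far as the arm can. A call is refused whole if a number of a shift passes 1 or a number of a turn 1, either way. A call with a gripper value outside its range is refused whole. The fingers move at their own pace and stop on an object; "squeeze" is the grip in N (left out, the last holds). Time passes only in rows, so rows that do not move let the fingers close. It gives the time, the measured TCP pose, the force, the opening and the grip force at its end, in the units of the state.
- observe(): the state, without advancing time (a new reading comes with each control period).
- read_camera(name): name is "scene" or "side" or "wrist"; returns a dict with "img" (384x512x3 uint8, red, green, blue), "camera_matrix" (3x3 intrinsics, pixels), "R" (3x3) and "t" (3): a world point X has camera coordinates R X + t; the wrist camera has in their place "hand_eye" (4x4, takes a point from camera to tool coordinates, whose origin is the TCP and whose axes are the flange's). Camera axes: x right, y down, z forward; pixel columns grow to the right and rows downward; lengths in m; the calibration is good to about 2 mm. The wrist camera is an equidistant fisheye: a pixel r from the principal point sees the ray r / f radians off the axis. A picture is of the moment at which its call begins: read the wrist's pose just before it. There is no depth.
- hand_in(): hands the job in; it is judged then, once.
The state is a dict: "time_s": time; "joint_pos": joint angles; "joint_vel": joint speeds; "tau": joint torques, N m; "position": TCP position; "tcp_rot": TCP orientation; "contact_force": force on the tool from outside, world axes, zero at the start; "torque": the same for the moment, N m; "finger_gap": opening from 0.0 (shut) to 1.0 (fully open); "grip_force": force on a finger pad.
Only numpy, scipy, OpenCV 4.12 (cv2) and the standard library are available. Lean on these libraries where they do the work, as an engineer would, in place of code of your own. Each camera call takes 0.05 s, during which the arm holds its last target. There are 200 camera calls.

## Working session

There is one attempt and no reset: what is moved stays moved. The work goes in short steps, Python scripts to look and compute and a tool call to move; the robot and the scene stay as the last step left them, time stands still between calls to the robot, and variables do not carry over. Pictures are saved under pics/ and viewed, at most 10 in all, crops included, and the job is handed in when it is done.

Besides the shell and the picture viewer there is one more tool, called after "Request:" by a JSON object that holds its "method" and its "body". servo_tool: Moves the arm, as the interface text tells. Its arguments: {"type":"object","properties":{"targets":{"type":"array","items":{"type":"array","items":{"type":"array","items":{"type":"number"}}}},"squeeze":{"type":"number"}},"required":["targets"]}

```bash
mkdir -p pics
python3 - <<'E'
from station import *
import cv2,numpy as np,pickle
s=observe();print(s['time_s'],s['position'],s['tcp_rot'],s['finger_gap'])
for n in("scene","side","wrist"):
    c=read_camera(n);pickle.dump(c,open(f'{n}.pkl','wb'));cv2.imwrite(f'pics/{n}0.png',c['img'][:,:,::-1])
    print(n,np.round(c['camera_matrix'],1).tolist(),[np.round(c[k],3).tolist() for k in c if k in('R','t','hand_eye')])
E
```

```text
0.0 [ 0.19750622 -0.51249754  0.21911169] [-3.08629539e+00 -5.74210622e-01  7.79030051e-04] 0.9994647025760223
scene [[374.1, 0.0, 262.9], [0.0, 374.1, 189.7], [0.0, 0.0, 1.0]] [[[0.766, 0.643, -0.01], [0.535, -0.646, -0.544], [-0.357, 0.411, -0.839]], [-0.412, -0.273, 1.785]]
side [[360.2, 0.0, 250.8], [0.0, 360.2, 195.0], [0.0, 0.0, 1.0]] [[[-0.798, -0.603, -0.01], [-0.315, 0.43, -0.846], [0.514, -0.672, -0.533]], [0.462, 0.311, 1.061]]
wrist [[297.3, 0.0, 253.7], [0.0, 297.3, 185.1], [0.0, 0.0, 1.0]] [[[0.001, -0.963, -0.27, 0.068], [1.0, 0.001, 0.001, 0.0], [-0.001, -0.27, 0.963, -0.154], [0.0, 0.0, 0.0, 1.0]]]
```

View pics/scene0.png

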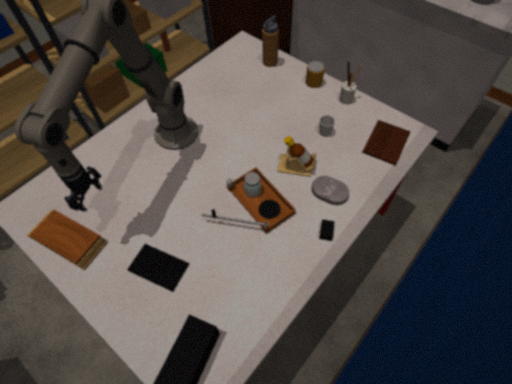

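View pics/side0.png

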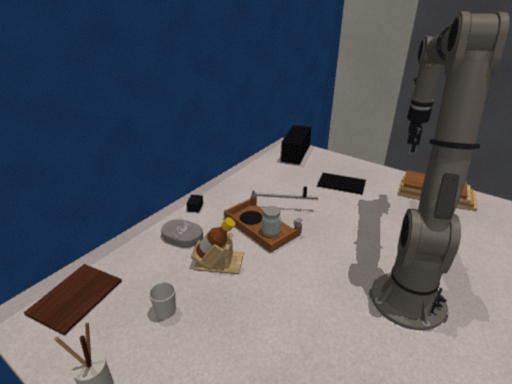

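Scene view: yellow cap near (289,140), mat (269,209), jar (253,183), pin (213,212), hinge (265,226). Side view: cap (229,224), mat (251,217), pin (305,191), hinge (253,197). I'll enlarge both views for precise pixels.

```bash
cat > h.py <<'E'
import numpy as np,pickle,cv2
from scipy.spatial.transform import Rotation as Ro
C={n:pickle.load(open(f'{n}.pkl','rb')) for n in('scene','side')}
def ray(n,p):
    c=C[n];d=np.linalg.solve(c['camera_matrix'],[p[0],p[1],1.]);R=np.array(c['R'])
    o=-R.T@c['t'];d=R.T@d;return o,d/np.linalg.norm(d)
def plane(n,p,z):
    o,d=ray(n,p);return o+d*(z-o[2])/d[2]
def tri(a,b):
    o1,d1=ray('scene',a);o2,d2=ray('side',b)
    s=np.linalg.lstsq(np.c_[d1,-d2],o2-o1,rcond=None)[0]
    p,q=o1+d1*s[0],o2+d2*s[1];return (p+q)/2,np.linalg.norm(p-q)
def proj(n,X):
    c=C[n];v=c['camera_matrix']@(np.array(c['R'])@X+c['t']);return v[:2]/v[2]
E
python3 - <<'E'
from h import *
a=C['scene']['img'][120:240,195:325];b=C['side']['img'][170:280,180:325]
a=cv2.resize(a,(390*2,360*2),interpolation=cv2.INTER_CUBIC)
a=cv2.resize(C['scene']['img'][125:235,195:325],None,fx=3,fy=5.4/1.8,interpolation=cv2.INTER_CUBIC)
b=cv2.resize(b[:, :130],None,fx=3,fy=3,interpolation=cv2.INTER_CUBIC)
cv2.imwrite('pics/z0.png',np.clip(np.hstack([a,b])[:,:,::-1]*1.5,0,255).astype('uint8'))
for n in C:
    im=C[n]['img'];hsv=cv2.cvtColor(im,cv2.COLOR_RGB2HSV)
    for nm,m in(('yellow',cv2.inRange(hsv,(22,150,120),(35,255,255))),('dark',cv2.inRange(hsv,(0,0,0),(180,255,45)))):
        k,l,st,ce=cv2.connectedComponentsWithStats(m)
        for i in range(1,k):
            if st[i,4]>8 and 150<ce[i,0]<340 and 110<ce[i,1]<290: print(n,nm,st[i],ce[i].round(2))
E
```

```text
scene yellow [285 136   8   8  37] [288.62 139.46]
scene dark [259 200  21  18 295] [269.06 208.83]
scene dark [213 211   3   6  12] [213.58 213.92]
scene dark [320 220  13  20 210] [326.5  229.97]
scene dark [ 129  245   59   46 1502] [158.25 267.03]
side yellow [222 217  13  12 105] [228.04 222.69]
side dark [281 125  30  39 872] [295.43 143.98]
side dark [303 187   3  10  21] [304.43 191.71]
side dark [187 195  16  17 208] [194.47 203.27]
side dark [240 211  22  14 220] [250.66 217.43]
```

View pics/z0.png

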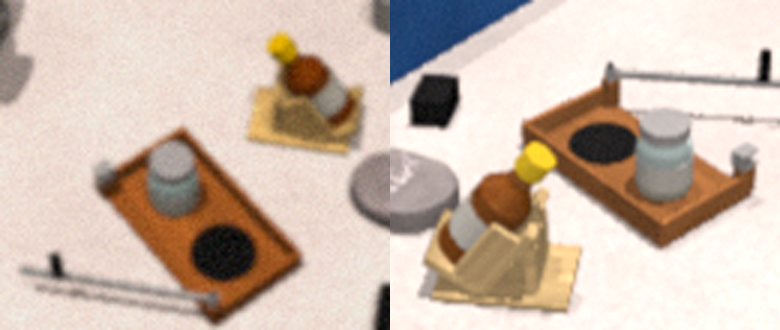

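The crop shows the pin in the scene view at about (214,212), the hinge at (265,225) and the catch at (230,183). The mat is on the hinge side, with the jar next to the catch, and the bottle leans roughly towards the robot.

Run:
```python
from h import *
np.set_printoptions(precision=4,suppress=True)
A=lambda x,y:(195+x/3-.33,125+y/3-.33)
B=lambda x,y:(180+(x-390)/3-.33,170+y/3-.33)
print('cap',tri((288.6,139.5),(228.04,222.7)))
print('mat',tri((269.06,208.8),(250.66,217.43)),plane('scene',(269.06,208.83),.013),plane('side',(250.66,217.43),.013))
print('pin',tri((213.58,213.0),(304.43,191.7)),plane('scene',(213.58,213.5),.085),plane('side',(304.43,191.7),.087))
print('hinge top',tri(A(213,298),B(611,68)), 'catch',tri(A(104,170),B(743,150)))
print('foot left',[plane('scene',A(*p),.006) for p in((247,138),(258,88),(346,151),(361,104))])
print('foot side',[plane('side',B(*p),.006) for p in((425,303),(573,308),(581,248))])
print('tray corners', [plane('scene',A(*p),.038) for p in((183,128),(300,255))],[plane('side',B(*p),.038) for p in((525,124),(664,222),(752,172))])
print('jar top',plane('scene',A(171,155),.095),plane('side',B(665,122),.095))
print('label mid',tri(A(322,88),B(470,223)))
```

```text
cap (array([0.5222, 0.1879, 0.1674]), np.float64(0.0020067293060692377))
mat (array([ 0.6133, -0.0469,  0.0126]), np.float64(0.00305420739753848)) [ 0.6123 -0.0481  0.013 ] [ 0.6141 -0.0454  0.013 ]
pin (array([ 0.4863, -0.2311,  0.0848]), np.float64(0.001957681949778572)) [ 0.4871 -0.2332  0.085 ] [ 0.4853 -0.2271  0.087 ]
hinge top (array([ 0.6648, -0.1319,  0.066 ]), np.float64(0.0007529208043506739)) catch (array([ 0.4237, -0.0753,  0.0672]), np.float64(0.0032638639650358742))
foot left [array([0.5132, 0.1272, 0.006 ]), array([0.4674, 0.2105, 0.006 ]), array([0.6389, 0.2009, 0.006 ]), array([0.6053, 0.2849, 0.006 ])]
foot side [array([0.5972, 0.2956, 0.006 ]), array([0.464 , 0.2065, 0.006 ]), array([0.5165, 0.1255, 0.006 ])]
tray corners [array([0.4448, 0.0637, 0.038 ]), array([0.7032, 0.0034, 0.038 ])] [array([0.6998, 0.0078, 0.038 ]), array([0.4449, 0.063 , 0.038 ]), array([ 0.4121, -0.0772,  0.038 ])]
jar top [ 0.4904 -0.0122  0.095 ] [ 0.5111 -0.0339  0.095 ]
label mid (array([0.578 , 0.2266, 0.0802]), np.float64(0.014425641211131724))
```

```bash
cat >> h.py <<'E'
def pose(yaw,tilt):  # tool down, x at yaw, tilted about its y
    yaw,tilt=np.radians([yaw,tilt])
    R0=np.array([[np.cos(yaw),np.sin(yaw),0],[np.sin(yaw),-np.cos(yaw),0],[0,0,-1]])
    return R0@Ro.from_rotvec([0,tilt,0]).as_matrix()
def go(s,p,R):
    R0=Ro.from_rotvec(s['tcp_rot']).as_matrix()
    w=Ro.from_matrix(R0.T@R).as_rotvec(degrees=True)
    print('shift (now axes, units)',(R0.T@(p-s['position'])/.04).round(2),' (after-turn axes)',(R.T@(p-s['position'])/.04).round(2),'turn units',(w/6).round(2))
E
python3 - <<'E'
from h import *
from station import observe
np.set_printoptions(precision=4,suppress=True)
st=np.radians(31.5);u=np.array([np.cos(st),np.sin(st),0]);U=np.array([.5552,.206,.036])+.05*u
ax=-np.sin(np.radians(35))*u+np.array([0,0,np.cos(np.radians(35))])
P=lambda s:U+ax*s
for n in C: print(n,proj(n,P(.152)),proj(n,P(.165)))
s=observe(); R=pose(31.5,35)
print(P(.21),R[:,2],-ax); go(s,P(.21)+[0,0,.03],R)
E
```

```text
scene [288.809  140.9276] [287.1221 139.0331]
side [228.4238 224.1455] [230.6638 221.5006]
[0.4951 0.1692 0.208 ] [ 0.4891  0.2997 -0.8192] [ 0.4891  0.2997 -0.8192]
shift (now axes, units) [ 13.07 -13.23  -0.44]  (after-turn axes) [ 12.76 -10.65   8.36] turn units [ 0.51  5.82 -1.69]
```

Request:
{"method": "servo_tool", "body": {"targets": [[[0.65,-0.66,-0.02,0,0,0,85],[0.65,-0.66,-0.02,0,0,0,85],[0.65,-0.66,-0.02,0,0,0,85],[0.65,-0.66,-0.02,0,0,0,85],[0.65,-0.66,-0.02,0,0,0,85],[0.65,-0.66,-0.02,0,0,0,85],[0.65,-0.66,-0.02,0,0,0,85],[0.65,-0.66,-0.02,0,0,0,85],[0.65,-0.66,-0.02,0,0,0,85],[0.65,-0.66,-0.02,0,0,0,85],[0.65,-0.66,-0.02,0,0,0,85],[0.65,-0.66,-0.02,0,0,0,85],[0.65,-0.66,-0.02,0,0,0,85],[0.65,-0.66,-0.02,0,0,0,85],[0.65,-0.66,-0.02,0,0,0,85],[0.65,-0.66,-0.02,0,0,0,85],[0.65,-0.66,-0.02,0,0,0,85],[0.65,-0.66,-0.02,0,0,0,85],[0.65,-0.66,-0.02,0,0,0,85],[0.65,-0.66,-0.02,0,0,0,85]]], "squeeze": 50}}

```text
time_s: 1.82
position: [0.4935, 0.1678, 0.2359]
tcp_rot: [3.088, 0.573, -0.001]
contact_force: [0.6, -0.4, 0.4]
finger_gap: 0.993
grip_force: 0.0
```

Request:
{"method": "servo_tool", "body": {"targets": [[[0,0,0,0.06,0.73,-0.21,85],[0,0,0,0.06,0.73,-0.21,85],[0,0,0,0.06,0.73,-0.21,85],[0,0,0,0.06,0.73,-0.21,85],[0,0,0,0.06,0.73,-0.21,85],[0,0,0,0.06,0.73,-0.21,85],[0,0,0,0.06,0.73,-0.21,85],[0,0,0,0.06,0.73,-0.21,85],[0,0,0,0,0,0,85],[0,0,0,0,0,0,85]]]}}

```text
time_s: 2.65
position: [0.4918, 0.1656, 0.2349]
tcp_rot: [-2.749, -0.771, -0.866]
contact_force: [-0.1, -0.5, 0.5]
finger_gap: 0.993
grip_force: 0.0
```

```bash
cat >> h.py <<'E'
st=np.radians(31.5);u=np.array([np.cos(st),np.sin(st),0]);U=np.array([.5552,.206,.036])+.05*u
ax=-np.sin(np.radians(35))*u+np.array([0,0,np.cos(np.radians(35))])
P=lambda s:U+ax*s
def wray(c,s,p):
    K=c['camera_matrix'];d=(np.array(p)-K[:2,2])/K[0,0];r=np.hypot(*d)
    v=np.r_[np.sin(r)*d/r,np.cos(r)];H=np.array(c['hand_eye']);R=Ro.from_rotvec(s['tcp_rot']).as_matrix()
    return R@H[:3,3]+s['position'],R@H[:3,:3]@v
def wproj(c,s,X):
    H=np.array(c['hand_eye']);R=Ro.from_rotvec(s['tcp_rot']).as_matrix()
    v=H[:3,:3].T@(R.T@(X-s['position'])-H[:3,3]);v/=np.linalg.norm(v);th=np.arccos(v[2]);K=c['camera_matrix']
    return K[:2,2]+K[0,0]*th*v[:2]/np.hypot(*v[:2])
E
python3 - <<'E'
from h import *
from station import *
np.set_printoptions(precision=4,suppress=True)
s=observe();c=read_camera('wrist');print(s['time_s'],s['position'],s['joint_pos'])
go(s,P(.21),pose(31.5,35)); go(s,P(.15),pose(31.5,35))
cv2.imwrite('pics/w1.png',c['img'][:,:,::-1])
m=cv2.inRange(cv2.cvtColor(c['img'],cv2.COLOR_RGB2HSV),(22,150,100),(35,255,255))
k,l,t,ce=cv2.connectedComponentsWithStats(m);i=1+t[1:,4].argmax();print(t[i],ce[i],[wproj(c,s,P(q)) for q in(.138,.152,.165)])
E
```

```text
2.65 [0.4918 0.1656 0.2349] [ 0.416  -0.149  -0.5698  2.1285 -0.5108  0.6175 -0.8545]
shift (now axes, units) [-0.29 -0.03  0.62]  (after-turn axes) [-0.29 -0.03  0.62] turn units [ 0.05  0.02 -0.01]
shift (now axes, units) [-0.29 -0.04  2.12]  (after-turn axes) [-0.29 -0.03  2.12] turn units [ 0.05  0.02 -0.01]
[ 228  184   43   42 1407] [249.2225 204.8244] [array([251.5234, 194.9808]), array([251.5001, 200.0264]), array([251.4766, 205.2153])]
```

View pics/w1.png

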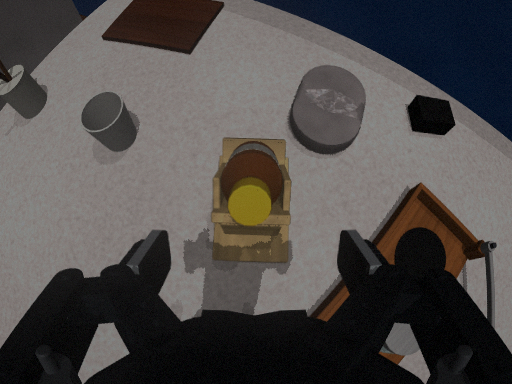

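The wrist view shows the cap at (249,205), against a predicted top of (251.5,205). That is about 2 mm off towards tool -y. The stand lies squarely in line with the tool, so I'm approaching.

Request:
{"method": "servo_tool", "body": {"targets": [[[-0.29,-0.08,0,0.05,0.02,0,85],[0,0,0.3,0,0,0,85],[0,0,0.3,0,0,0,85],[0,0,0.3,0,0,0,85],[0,0,0.3,0,0,0,85],[0,0,0.3,0,0,0,85],[0,0,0.3,0,0,0,85],[0,0,0.3,0,0,0,85],[0,0,0,0,0,0,85],[0,0,0,0,0,0,85]]]}}

```text
time_s: 3.53
position: [0.5258, 0.1912, 0.1616]
tcp_rot: [-2.737, -0.776, -0.87]
contact_force: [-0.4, 0.4, 1.1]
finger_gap: 0.994
grip_force: 0.0
```

Request:
{"method": "servo_tool", "body": {"targets": [[[0,0,0,0,0,0,25],[0,0,0,0,0,0,25],[0,0,0,0,0,0,25],[0,0,0,0,0,0,25],[0,0,0,0,0,0,25],[0,0,0,0,0,0,25],[0,0,0,0,0,0,25],[0,0,0,0,0,0,25],[0,0,0,0,0,0,25],[0,0,0,0,0,0,25]]], "squeeze": 50}}

```text
time_s: 4.37
position: [0.532, 0.1811, 0.1668]
tcp_rot: [-2.749, -0.762, -0.893]
contact_force: [-15.7, -22.5, 29.2]
finger_gap: 0.292
grip_force: 18.8
```

Run:
```python
from h import *
from station import *
s=observe();print(s['position'],s['finger_gap'],s['grip_force'],s['joint_pos'].round(3));go(s,P(.15),pose(31.5,35))
v=read_camera('wrist');cv2.imwrite('pics/w2.png',v['img'][:,:,::-1])
```

```text
[0.53200593 0.18109266 0.16683386] 0.2915614520597325 18.799808223266155 [ 0.367  0.059 -0.638  2.166 -0.355  0.341 -0.99 ]
shift (now axes, units) [-0.18 -0.23  0.11]  (after-turn axes) [-0.18 -0.23  0.12] turn units [ 0.17 -0.13 -0.03]
```

View pics/w2.png

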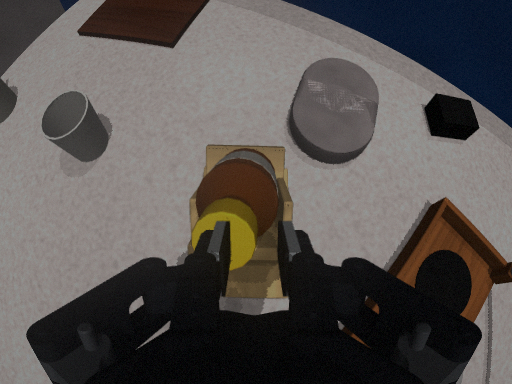

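The left fingertip overlaps the cap at (225,235), and the force of about 38 N is along -tool z. It looks like the finger is pressing on the cap rather than gripping around it. I'll check the outside views before moving.

Run:
```python
from h import *
from station import *
a=read_camera('scene')['img'];b=read_camera('side')['img']
a=a[90:190,230:330];b=b[180:280,180:280]
f=lambda x:cv2.resize(x,None,fx=4,fy=4,interpolation=cv2.INTER_CUBIC)
cv2.imwrite('pics/z1.png',np.clip(np.hstack([f(a),f(b)])[:,:,::-1]*1.5,0,255).astype('uint8'))
```

```text
(no output)
```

View pics/z1.png

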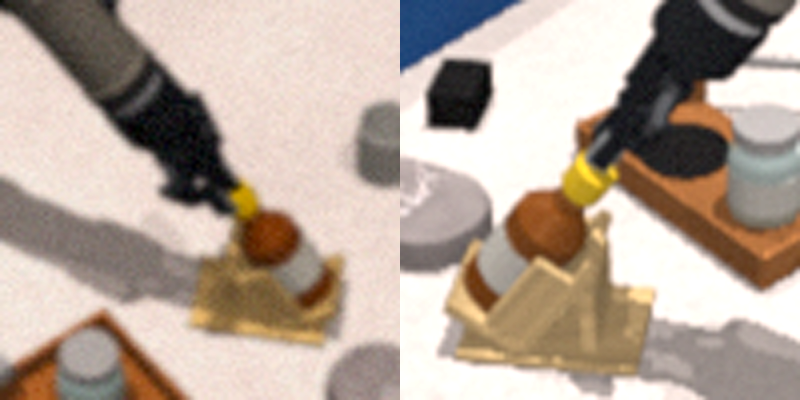

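Run:
```python
from h import *
from station import *
np.set_printoptions(precision=4,suppress=True)
s=observe();R=Ro.from_rotvec(s['tcp_rot']).as_matrix();p=s['position'];print(p,s['contact_force'],s['grip_force'])
for n,o,q in(('scene',(230,90),0),('side',(180,180),400)):
    for d in(0,.017): 
        for y in(-.016,.016): print(n,d,y,(proj(n,p+R@[0,y,d])-o)*4+[q,0])
c=read_camera('wrist');m=cv2.inRange(cv2.cvtColor(c['img'],cv2.COLOR_RGB2HSV),(22,150,60),(35,255,255))
k,l,t,ce=cv2.connectedComponentsWithStats(m);print(t[1+t[1:,4].argmax()])
M=[]
for n in('scene','side'):
    im=read_camera(n)['img'];m=cv2.inRange(cv2.cvtColor(im,cv2.COLOR_RGB2HSV),(22,150,110),(35,255,255))
    k,l,t,ce=cv2.connectedComponentsWithStats(m);i=1+t[1:,4].argmax();M.append(ce[i]);print(n,t[i],ce[i])
X=tri(*M);print(X,'in tool',R.T@(X[0]-p))
```

```text
[0.532  0.1811 0.1668] [-14.6347 -21.9647  29.4938] 18.793157651089132
scene 0 -0.016 [240.7167 195.2225]
scene 0 0.016 [236.8917 218.759 ]
scene 0.017 -0.016 [249.5666 205.2319]
scene 0.017 0.016 [245.8688 228.721 ]
side 0 -0.016 [586.1165 175.2541]
side 0 0.016 [592.8537 150.6505]
side 0.017 -0.016 [574.3254 188.6361]
side 0.017 0.016 [581.2873 163.9026]
[ 192  198   66   73 2387]
scene [288 137   6   6  24] [290.9167 139.375 ]
side [221 218  13  13  90] [225.9778 225.0444]
(array([0.5255, 0.1969, 0.1624]), np.float64(0.001381281896191187)) in tool [-0.0005 -0.017   0.0049]
```

Two things agree: the finger edges in the wrist images put the fingertips about 25 mm behind where the data sheet says, and the outside views show the same. So the closing left finger landed on top of the cap. I'll back off, open and re-measure.

Request:
{"method": "servo_tool", "body": {"targets": [[[0,0,-0.2,0,0,0,25],[0,0,-0.2,0,0,0,25],[0,0,-0.3,0,0,0,25],[0,0,-0.5,0,0,0,25],[0,0,-0.5,0,0,0,85],[0,0,0,0,0,0,85],[0,0,0,0,0,0,85],[0,0,0,0,0,0,85],[0,0,0,0,0,0,85],[0,0,0,0,0,0,85],[0,0,0,0,0,0,85],[0,0,0,0,0,0,85]]]}}

```text
time_s: 5.67
position: [0.491, 0.1693, 0.2158]
tcp_rot: [-2.74, -0.775, -0.868]
contact_force: [0.1, -0.6, -0.3]
finger_gap: 0.997
grip_force: 0.0
```

Run:
```python
from h import *
import station
from station import *
np.set_printoptions(precision=4,suppress=True)
print([k for k in dir(station) if k[0]!='_'],getattr(station,'tip_reach',None))
s=observe();R=Ro.from_rotvec(s['tcp_rot']).as_matrix();p=s['position'];print(s['time_s'],p,s['contact_force'],s['finger_gap'])
c=read_camera('wrist');m=cv2.inRange(cv2.cvtColor(c['img'],cv2.COLOR_RGB2HSV),(22,150,60),(35,255,255))
k,l,t,ce=cv2.connectedComponentsWithStats(m);i=1+t[1:,4].argmax();print('w',t[i],ce[i],[wproj(c,s,P(q)) for q in (.152,.165)])
M=[]
for n in('scene','side'):
    im=read_camera(n)['img'];m=cv2.inRange(cv2.cvtColor(im,cv2.COLOR_RGB2HSV),(22,150,110),(35,255,255))
    k,l,t,ce=cv2.connectedComponentsWithStats(m);i=1+t[1:,4].argmax();M.append(ce[i]);print(n,t[i],ce[i])
X=tri(*M);print(X,'in tool',R.T@(X[0]-p));go(s,P(.123),pose(31.5,35))
cv2.imwrite('pics/w3.png',c['img'][:,:,::-1])
```

```text
['PlanningError', 'hand_in', 'observe', 'read_camera', 'tip_reach'] 0.017
5.6667 [0.491  0.1693 0.2158] [ 0.1492 -0.5553 -0.2712] 0.9973967410032651
w [ 232  171   48   52 1945] [255.7805 197.0504] [array([256.5331, 195.0281]), array([256.6709, 200.2981])]
scene [284 137   9   8  48] [288.4375 140.3333]
side [222 217  13  14 124] [227.9597 223.1855]
(array([0.5233, 0.1865, 0.1642]), np.float64(0.002977600443271665)) in tool [0.0002 0.0023 0.0632]
shift (now axes, units) [-0.05  0.06  2.38]  (after-turn axes) [-0.04  0.06  2.38] turn units [-0.01 -0.03  0.01]
```

View pics/w3.png

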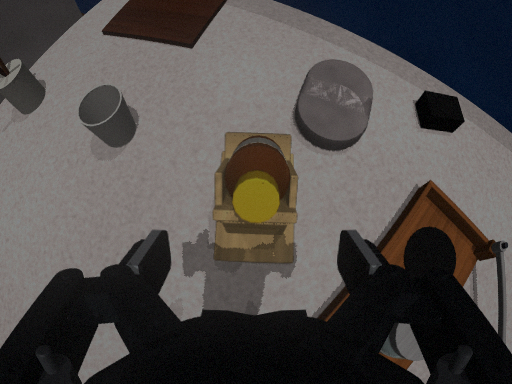

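The bottle is back in its seat and the cap at (256,197) is on the centre line. I'm going in about 27 mm deeper than before, so the fingers pass either side of the cap.

Request:
{"method": "servo_tool", "body": {"targets": [[[0,0.03,0.3,0,0,0,85],[0,0.03,0.3,0,0,0,85],[0,0,0.3,0,0,0,85],[0,0,0.3,0,0,0,85],[0,0,0.3,0,0,0,85],[0,0,0.3,0,0,0,85],[0,0,0.3,0,0,0,85],[0,0,0.3,0,0,0,85],[0,0,0,0,0,0,85],[0,0,0,0,0,0,85]]]}}

```text
time_s: 6.65
position: [0.5392, 0.1962, 0.1374]
tcp_rot: [-2.74, -0.775, -0.868]
contact_force: [0.0, -0.8, 0.4]
finger_gap: 0.995
grip_force: 0.0
```

Request:
{"method": "servo_tool", "body": {"targets": [[[0,0,0,0,0,0,48],[0,0,0,0,0,0,48],[0,0,0,0,0,0,48],[0,0,0,0,0,0,48],[0,0,0,0,0,0,40],[0,0,0,0,0,0,36],[0,0,0,0,0,0,30],[0,0,0,0,0,0,30],[0,0,0,0,0,0,25],[0,0,0,0,0,0,25],[0,0,0,0,0,0,25]]], "squeeze": 50}}

```text
time_s: 7.57
position: [0.5398, 0.1959, 0.1387]
tcp_rot: [-2.74, -0.776, -0.871]
contact_force: [-5.3, -1.3, 6.5]
finger_gap: 0.405
grip_force: 48.9
```

Run:
```python
from h import *
from station import *
np.set_printoptions(precision=4,suppress=True)
s=observe();print(s['position'],s['finger_gap']*85.4,s['grip_force'],s['joint_pos'])
c=read_camera('wrist');m=cv2.inRange(cv2.cvtColor(c['img'],cv2.COLOR_RGB2HSV),(22,150,60),(35,255,255))
k,l,t,ce=cv2.connectedComponentsWithStats(m);i=1+t[1:,4].argmax();print('w',t[i],ce[i],[wproj(c,s,P(q)) for q in (.152,.165)])
cv2.imwrite('pics/w4.png',c['img'][:,:,::-1])
```

```text
[0.5398 0.1959 0.1387] 34.622532293880255 48.88476312160492 [ 0.3155  0.1451 -0.635   2.1657 -0.2413  0.2687 -1.0937]
w [ 215  214   78   89 5447] [253.6796 259.4279] [array([252.2667, 256.2236]), array([252.1542, 270.3431])]
```

Request:
{"method": "servo_tool", "body": {"targets": [[[0,0,-0.15,0,0,0,25],[0,0,-0.2,0,0,0,25],[0,0,-0.25,0,0,0,25],[0,0,-0.3,0,0,0,25],[0,0,-0.3,0,0,0,25],[0,0,-0.3,0,0,0,25],[0,0,-0.3,0,0,0,25],[0,0,-0.3,0,0,0,25],[0,0,-0.3,0,0,0,25],[0,0,-0.2,0,0,0,25],[0,0,-0.1,0,0,0,25],[0,0,0,0,0,0,25],[0,0,0,0,0,0,25]]], "squeeze": 60}}

```text
time_s: 8.7
position: [0.4857, 0.1633, 0.2252]
tcp_rot: [-2.741, -0.775, -0.868]
contact_force: [0.4, 0.5, -2.7]
finger_gap: 0.402
grip_force: 60.4
```

Run:
```python
from h import *
from station import *
np.set_printoptions(precision=4,suppress=True)
s=observe();print(s['position'],s['finger_gap']*85.4,s['grip_force'],s['joint_pos'])
go(s,np.array([.6135,-.0475,.25]),pose(31.5,0))
c=read_camera('wrist');m=cv2.inRange(cv2.cvtColor(c['img'],cv2.COLOR_RGB2HSV),(22,150,60),(35,255,255))
k,l,t,ce=cv2.connectedComponentsWithStats(m);i=1+t[1:,4].argmax();print('w',t[i],ce[i])
cv2.imwrite('pics/w5.png',c['img'][:,:,::-1])
```

```text
[0.4857 0.1633 0.2252] 34.31688352042983 60.4217255115509 [ 0.4813 -0.1569 -0.6146  2.1582 -0.5731  0.6064 -0.7807]
shift (now axes, units) [ 0.32  6.16 -0.53]  (after-turn axes) [-0.03  6.16 -0.62] turn units [-0.   -5.85  0.02]
w [ 215  215   78   87 5403] [253.6594 259.2364]
```

View pics/w5.png

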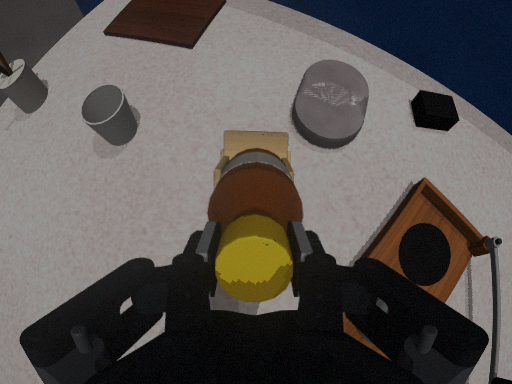

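The bottle is held by the cap at (254,259) and is out of the stand. Next: raise it, turn it upright, carry it over the mat.

Request:
{"method": "servo_tool", "body": {"targets": [[[0.12,0,-0.17,0,0,0,25],[0.12,0,-0.17,0,0,0,25],[0.12,0,-0.17,0,0,0,25],[0.12,0,-0.17,0,0,0,25],[0.12,0,-0.17,0,0,0,25],[0.12,0,-0.17,0,0,0,25],[0,0,0,0,-0.45,0,25],[0,0,0,0,-0.45,0,25],[0,0,0,0,-0.45,0,25],[0,0,0,0,-0.45,0,25],[0,0,0,0,-0.45,0,25],[0,0,0,0,-0.45,0,25],[0,0,0,0,-0.45,0,25],[0,0,0,0,-0.45,0,25],[0,0,0,0,-0.45,0,25],[0,0,0,0,-0.45,0,25],[0,0,0,0,-0.45,0,25],[0,0,0,0,-0.45,0,25],[0,0,0,0,-0.45,0,25],[0,0,0,0,0,0,25]]]}}

```text
time_s: 10.42
position: [0.4887, 0.1644, 0.2761]
tcp_rot: [-3.021, -0.852, -0.005]
contact_force: [0.5, 0.2, -2.4]
finger_gap: 0.401
grip_force: 60.4
```

Request:
{"method": "servo_tool", "body": {"targets": [[[0,0.2,0,0,0,0,25],[0,0.35,0,0,0,0,25],[0,0.4,0,0,0,0,25],[0,0.4,0,0,0,0,25],[0,0.4,0,0,0,0,25],[0,0.4,0,0,0,0,25],[0,0.4,0,0,0,0,25],[0,0.4,0,0,0,0,25],[0,0.4,0,0,0,0,25],[0,0.4,0,0,0,0,25],[0,0.4,0,0,0,0,25],[0,0.4,0,0,0,0,25],[0,0.4,0,0,0,0,25],[0,0.4,0,0,0,0,25],[0,0.4,0,0,0,0,25],[0,0.3,0,0,0,0,25],[0,0.2,0,0,0,0,25],[0,0,0,0,0,0,25],[0,0,0,0,0,0,25]]]}}

```text
time_s: 12.0
position: [0.6174, -0.0493, 0.2761]
tcp_rot: [-3.022, -0.854, -0.003]
contact_force: [-0.5, 0.3, -2.6]
finger_gap: 0.405
grip_force: 60.4
```

Run:
```python
from h import *
from station import *
np.set_printoptions(precision=4,suppress=True)
s=observe();print(s['position'],s['tcp_rot'],s['finger_gap']*85.4,s['grip_force'],s['joint_pos'])
go(s,np.array([.6135,-.0475,.15]),pose(31.5,0))
M={}
for n in('scene','side','wrist'):
    c=read_camera(n);im=c['img'];m=cv2.inRange(cv2.cvtColor(im,cv2.COLOR_RGB2HSV),(22,150,70),(35,255,255))
    k,l,t,ce=cv2.connectedComponentsWithStats(m);i=1+t[1:,4].argmax();print(n,t[i],ce[i])
    M[n]=im
f=lambda n,x,y:cv2.resize(M[n][y:y+100,x:x+100],None,fx=4,fy=4,interpolation=cv2.INTER_CUBIC)
cv2.imwrite('pics/z2.png',np.clip(np.hstack([f('scene',215,120),f('side',200,150)])[:,:,::-1]*1.5,0,255).astype('uint8'))
```

```text
[ 0.6174 -0.0493  0.2761] [-3.0219 -0.8542 -0.0029] 34.58069166889408 60.36239147186279 [ 0.4778  0.5293 -0.7265  1.1724  0.3407  1.556  -1.201 ]
shift (now axes, units) [-0.07 -0.09  3.15]  (after-turn axes) [-0.06 -0.09  3.15] turn units [-0.01 -0.02  0.01]
scene [ 14 156   1   1   1] [ 14. 156.]
side [252 144   3   9  19] [253.3158 147.5263]
wrist [ 215  215   78   87 5151] [254.3415 259.7876]
```

View pics/z2.png

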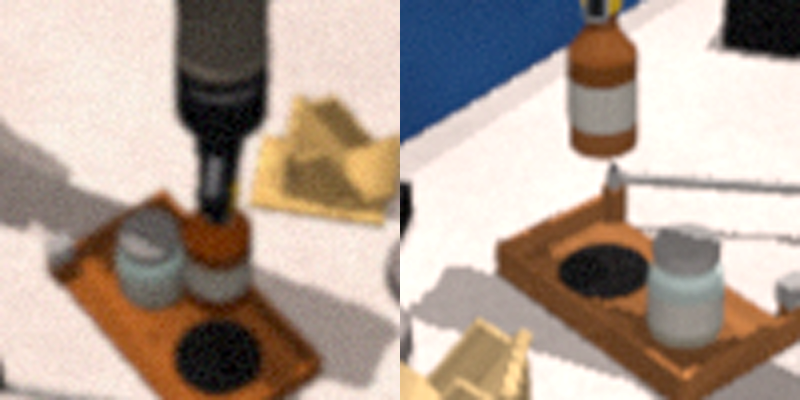

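The bottle hangs upright and lined up with the mat in both views (scene column 217, mat 218; side column 602, mat 604). I'm lowering it.

Request:
{"method": "servo_tool", "body": {"targets": [[[-0.06,-0.09,0.2,0,0,0,25],[0,0,0.3,0,0,0,25],[0,0,0.3,0,0,0,25],[0,0,0.3,0,0,0,25],[0,0,0.3,0,0,0,25],[0,0,0.3,0,0,0,25],[0,0,0.3,0,0,0,25],[0,0,0.3,0,0,0,25],[0,0,0.3,0,0,0,25],[0,0,0.3,0,0,0,25],[0,0,0.2,0,0,0,25],[0,0,0.1,0,0,0,25],[0,0,0.05,0,0,0,25],[0,0,0,0,0,0,25],[0,0,0,0,0,0,25]]]}}

```text
time_s: 13.4
position: [0.6143, -0.0476, 0.1469]
tcp_rot: [3.023, 0.854, 0.006]
contact_force: [0.7, -0.7, -3.3]
finger_gap: 0.403
grip_force: 60.4
```

Request:
{"method": "servo_tool", "body": {"targets": [[[0,0,0.05,0,0,0,25],[0,0,0.05,0,0,0,25],[0,0,0,0,0,0,25],[0,0,0,0,0,0,25]]]}}

```text
time_s: 13.73
position: [0.6138, -0.0478, 0.1424]
tcp_rot: [3.023, 0.854, 0.004]
contact_force: [-0.9, -0.4, -2.8]
finger_gap: 0.405
grip_force: 60.4
```

Request:
{"method": "servo_tool", "body": {"targets": [[[0,0,0.05,0,0,0,25],[0,0,0.05,0,0,0,25],[0,0,0,0,0,0,25],[0,0,0,0,0,0,25]]]}}

```text
time_s: 14.07
position: [0.6136, -0.0478, 0.1381]
tcp_rot: [3.023, 0.854, 0.003]
contact_force: [-0.0, -0.1, -1.9]
finger_gap: 0.404
grip_force: 60.4
```

Request:
{"method": "servo_tool", "body": {"targets": [[[0,0,0.03,0,0,0,25],[0,0,0.03,0,0,0,25],[0,0,0,0,0,0,25],[0,0,0,0,0,0,25]]]}}

```text
time_s: 14.4
position: [0.6142, -0.0476, 0.1366]
tcp_rot: [3.023, 0.854, 0.005]
contact_force: [0.0, 0.1, 0.4]
finger_gap: 0.403
grip_force: 60.6
```

Request:
{"method": "servo_tool", "body": {"targets": [[[0,0,0.02,0,0,0,25],[0,0,0,0,0,0,25],[0,0,0,0,0,0,36],[0,0,0,0,0,0,40],[0,0,0,0,0,0,46],[0,0,0,0,0,0,55],[0,0,0,0,0,0,65],[0,0,0,0,0,0,75],[0,0,0,0,0,0,85],[0,0,0,0,0,0,85],[0,0,0,0,0,0,85]]]}}

```text
time_s: 15.32
position: [0.6138, -0.0477, 0.1351]
tcp_rot: [3.023, 0.855, 0.004]
contact_force: [0.4, -0.6, -0.8]
finger_gap: 0.996
grip_force: 0.0
```

Request:
{"method": "servo_tool", "body": {"targets": [[[0,0,-0.1,0,0,0,85],[0,0,-0.2,0,0,0,85],[0,0,-0.4,0,0,0,85],[0,0,-0.5,0,0,0,85],[0,0,-0.5,0,0,0,85],[0,0,-0.5,0,0,0,85],[0,0,-0.3,0,0,0,85],[0,0,0,0,0,0,85],[0,0,0,0,0,0,85]]]}}

```text
time_s: 16.07
position: [0.6141, -0.0475, 0.2363]
tcp_rot: [3.022, 0.854, 0.007]
contact_force: [0.0, -0.3, -0.0]
finger_gap: 1.0
grip_force: 0.0
```

Run:
```python
from h import *
from station import *
np.set_printoptions(precision=4,suppress=True)
s=observe();print(s['time_s'],s['position'],s['finger_gap'],s['contact_force'])
c=read_camera('wrist');m=cv2.inRange(cv2.cvtColor(c['img'],cv2.COLOR_RGB2HSV),(22,150,70),(35,255,255))
k,l,t,ce=cv2.connectedComponentsWithStats(m);i=1+t[1:,4].argmax();o,d=wray(c,s,ce[i]);print(t[i],'cap xy at z .178',o+d*(.178-o[2])/d[2])
M=[]
for n in('scene','side'):
    im=read_camera(n)['img'];M.append(cv2.resize(im[120:240,(195,205)[n=='side']:][:,:120],None,fx=3.3,fy=3.3,interpolation=cv2.INTER_CUBIC))
cv2.imwrite('pics/z3.png',np.clip(np.hstack(M)[:,:,::-1]*1.5,0,255).astype('uint8'))
# pin plan
h=np.array([.6648,-.1319]);ty=np.radians(-13)
for a in (.73,.4,.2,0,-.03):
    b=np.pi+ty+a;print(a,h+.205*np.array([np.cos(b),np.sin(b)]))
```

```text
16.0667 [ 0.6141 -0.0475  0.2363] 0.9995027144068577 [ 0.0258 -0.3372 -0.0356]
[ 234  174   46   47 1625] cap xy at z .178 [ 0.6137 -0.0509  0.178 ]
0.73 [ 0.4852 -0.2307]
0.4 [ 0.4629 -0.1672]
0.2 [ 0.4599 -0.1264]
0 [ 0.4651 -0.0858]
-0.03 [ 0.4665 -0.0798]
```

View pics/z3.png

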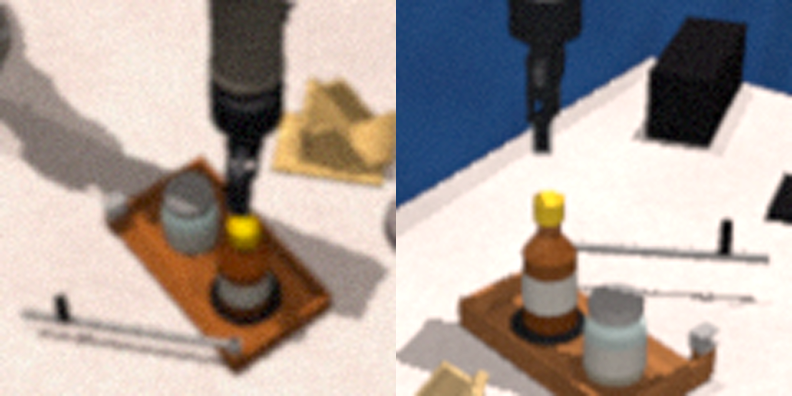

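The bottle stands centred on the mat, the bar is still open and the jar is undisturbed. Now I'll move outside the pin with the fingers shut and push it round.

Request:
{"method": "servo_tool", "body": {"targets": [[[0,0,-0.5,0,0,0,85],[-0.485,0.284,0,0,0,0,85],[-0.485,0.284,0,0,0,0,85],[-0.485,0.284,0,0,0,0,85],[-0.485,0.284,0,0,0,0,40],[-0.485,0.284,0,0,0,0,0],[-0.485,0.284,0,0,0,0,0],[-0.485,0.284,0,0,0,0,0],[-0.485,0.284,0,0,0,0,0],[-0.485,0.284,0,0,0,0,0],[-0.485,0.284,0,0,0,0,0],[-0.485,0.284,0,0,0,0,0],[-0.485,0.284,0,0,0,0,0],[0,0,0,0,0,0,0]]]}}

```text
time_s: 17.38
position: [0.4825, -0.2925, 0.2529]
tcp_rot: [3.026, 0.839, -0.005]
contact_force: [-0.3, -1.2, 0.5]
finger_gap: -0.003
grip_force: 0.0
```

Request:
{"method": "servo_tool", "body": {"targets": [[[0,0,0,0,0,0.55,0],[0,0,0,0,0,0.55,0],[0,0,0,0,0,0.55,0],[0,0,0,0,0,0.55,0],[0,0,0,0,0,0.55,0],[0,0,0,0,0,0.55,0],[0,0,0,0,0,0.55,0],[0,0,0,0,0,0.55,0],[0,0,0,0,0,0,0],[0,0,0,0,0,0,0]]]}}

```text
time_s: 18.22
position: [0.4863, -0.2852, 0.2539]
tcp_rot: [-3.137, -0.145, -0.002]
contact_force: [-0.1, 0.1, -0.2]
finger_gap: 0.001
grip_force: 0.0
```

Run:
```python
from h import *
from station import *
np.set_printoptions(precision=4,suppress=True)
s=observe();print(s['time_s'],s['position'],s['finger_gap'],s['joint_pos'])
go(s,np.array([.487,-.285,.072]),pose(5,0))
for a,b in(((.487,-.285),(.487,-.253)),((.487,-.253),(.465,-.19)),((.465,-.19),(.462,-.149)),((.462,-.149),(.467,-.108))):
    print((pose(5,0).T@np.r_[np.subtract(b,a),0]/.04).round(2))
M=[]
for n in('scene','side'):
    im=read_camera(n)['img'];hsv=cv2.cvtColor(im,cv2.COLOR_RGB2HSV);m=cv2.inRange(hsv,(0,0,0),(180,255,45))
    k,l,t,ce=cv2.connectedComponentsWithStats(m)
    print(n,[(t[i].tolist(),ce[i].round(1).tolist()) for i in range(1,k) if t[i,4]>5 and 190<ce[i,0]<330 and 170<ce[i,1]<240])
```

```text
18.2167 [ 0.4863 -0.2852  0.2539] 0.0005773814628666641 [ 0.93    0.3856 -0.6095  1.3918  0.2175  1.4315 -1.1536]
shift (now axes, units) [0.01 0.   4.55]  (after-turn axes) [ 0.02 -0.    4.55] turn units [-0.01 -0.01  0.05]
[ 0.07 -0.8   0.  ]
[-0.41 -1.62  0.  ]
[ 0.01 -1.03  0.  ]
[ 0.21 -1.01  0.  ]
scene [([259, 203, 21, 16, 129], [270.0, 212.1]), ([213, 210, 3, 7, 13], [213.5, 213.6]), ([320, 220, 13, 20, 211], [326.5, 229.9])]
side [([303, 187, 3, 10, 20], [304.4, 192.0]), ([187, 195, 16, 17, 210], [194.5, 203.3]), ([240, 214, 22, 11, 101], [249.9, 219.5])]
```

Pin unmoved. Descend, then push the first part.

Request:
{"method": "servo_tool", "body": {"targets": [[[0,0,0.4,0,0,0,0],[0,0,0.5,0,0,0,0],[0,0,0.5,0,0,0,0],[0,0,0.5,0,0,0,0],[0,0,0.5,0,0,0,0],[0,0,0.5,0,0,0,0],[0,0,0.5,0,0,0,0],[0,0,0.5,0,0,0,0],[0,0,0.4,0,0,0,0],[0,0,0.25,0,0,0,0],[0,0,0,0,0,0,0],[0,0,0,0,0,0,0]]]}}

```text
time_s: 19.32
position: [0.4869, -0.2856, 0.0727]
tcp_rot: [-3.137, -0.142, -0.003]
contact_force: [0.6, -0.3, -0.0]
finger_gap: -0.001
grip_force: 0.0
```

Request:
{"method": "servo_tool", "body": {"targets": [[[0.02,-0.2,0,0,0,0,0],[0.02,-0.2,0,0,0,0,0],[0.02,-0.2,0,0,0,0,0],[0,-0.2,0,0,0,0,0],[-0.05,-0.2,0,0,0,0,0],[-0.05,-0.2,0,0,0,0,0],[-0.05,-0.2,0,0,0,0,0],[-0.05,-0.2,0,0,0,0,0],[-0.05,-0.2,0,0,0,0,0],[-0.05,-0.2,0,0,0,0,0],[-0.05,-0.2,0,0,0,0,0],[-0.05,-0.2,0,0,0,0,0],[0,0,0,0,0,0,0],[0,0,0,0,0,0,0]]]}}

```text
time_s: 20.48
position: [0.4648, -0.1907, 0.0728]
tcp_rot: [-3.138, -0.143, -0.004]
contact_force: [0.3, -0.1, -0.0]
finger_gap: -0.001
grip_force: 0.0
```

```bash
cat > pin.py <<'E'
from h import *
from station import *
np.set_printoptions(precision=4,suppress=True)
s=observe();print(s['time_s'],s['position'],s['contact_force'])
h=np.array([.6648,-.1319]);M=[]
for n in('scene','side'):
    im=read_camera(n)['img'];cv2.imwrite(f'pics/p_{n}_{s["time_s"]:.1f}.png',im[:,:,::-1]);hsv=cv2.cvtColor(im,cv2.COLOR_RGB2HSV);m=cv2.inRange(hsv,(0,0,0),(180,255,45))
    k,l,t,ce=cv2.connectedComponentsWithStats(m)
    print(n,[(t[i].tolist(),ce[i].round(1).tolist()) for i in range(1,k) if t[i,4]>5 and 190<ce[i,0]<330 and 150<ce[i,1]<240])
    # bar angle from the bar's grey end: first non-table edge is checked along circles of the bar at mid height
    for a in np.arange(-.05,.9,.05):
        b=np.pi+np.radians(-13)+a
        q=[proj(n,np.r_[h+r*np.array([np.cos(b),np.sin(b)]),.060]) for r in(.10,.13,.16,.24)]
        M.append((n,round(a,2),[int(im[int(round(y)),int(round(x))].sum()/3) for x,y in q]))
for r in M: print(*r)
E
python3 pin.py
```

```text
20.4833 [ 0.4648 -0.1907  0.0728] [ 0.3421 -0.0838 -0.022 ]
scene [([259, 204, 21, 14, 122], [269.9, 212.3]), ([320, 221, 13, 19, 208], [326.5, 230.0])]
side [([281, 125, 37, 82, 1111], [298.3, 158.6]), ([187, 195, 16, 17, 208], [194.5, 203.3]), ([240, 214, 22, 11, 98], [250.0, 219.6])]
scene -0.05 [42, 45, 49, 54]
scene 0.0 [41, 38, 41, 53]
scene 0.05 [34, 33, 36, 53]
scene 0.1 [36, 38, 38, 57]
scene 0.15 [39, 69, 74, 48]
scene 0.2 [56, 85, 90, 22]
scene 0.25 [79, 89, 92, 13]
scene 0.3 [99, 90, 86, 5]
scene 0.35 [99, 78, 84, 9]
scene 0.4 [99, 69, 66, 10]
scene 0.45 [83, 72, 67, 12]
scene 0.5 [83, 76, 78, 32]
scene 0.55 [81, 84, 90, 107]
scene 0.6 [83, 84, 87, 130]
scene 0.65 [84, 93, 87, 130]
scene 0.7 [92, 97, 88, 131]
scene 0.75 [110, 133, 108, 137]
scene 0.8 [132, 147, 132, 146]
scene 0.85 [145, 150, 149, 154]
side -0.05 [170, 133, 129, 90]
side 0.0 [170, 132, 137, 113]
side 0.05 [171, 143, 169, 87]
side 0.1 [169, 169, 169, 132]
side 0.15 [171, 173, 170, 165]
side 0.2 [159, 175, 173, 168]
side 0.25 [123, 173, 173, 169]
side 0.3 [115, 124, 144, 169]
side 0.35 [89, 84, 90, 121]
side 0.4 [89, 93, 85, 112]
side 0.45 [140, 102, 135, 154]
side 0.5 [166, 143, 173, 175]
side 0.55 [166, 172, 172, 172]
side 0.6 [172, 171, 170, 171]
side 0.65 [170, 171, 171, 172]
side 0.7 [170, 172, 172, 171]
side 0.75 [169, 173, 174, 170]
side 0.8 [170, 173, 171, 171]
side 0.85 [170, 172, 170, 171]
```

The side view puts the bar at about 0.39 rad, moving as planned. I'll push it the rest of the way.

Request:
{"method": "servo_tool", "body": {"targets": [[[0,-0.2,0,0,0,0,0],[0,-0.2,0,0,0,0,0],[0,-0.2,0,0,0,0,0],[0,-0.2,0,0,0,0,0],[0,-0.2,0,0,0,0,0],[0.04,-0.2,0,0,0,0,0],[0.04,-0.2,0,0,0,0,0],[0.04,-0.2,0,0,0,0,0],[0.04,-0.2,0,0,0,0,0],[0.02,-0.1,0,0,0,0,0],[0,0,0,0,0,0,0],[0,0,0,0,0,0,0]]]}}

```text
time_s: 21.58
position: [0.4653, -0.1147, 0.0728]
tcp_rot: [-3.138, -0.143, -0.004]
contact_force: [-0.3, -0.2, -0.2]
finger_gap: -0.0
grip_force: 0.0
```

Request:
{"method": "servo_tool", "body": {"targets": [[[0.01,-0.05,0,0,0,0,0],[0.01,-0.05,0,0,0,0,0],[0.01,-0.05,0,0,0,0,0],[0,0,0,0,0,0,0],[0,0,0,0,0,0,0]]]}}

```text
time_s: 22.0
position: [0.4657, -0.1088, 0.0728]
tcp_rot: [-3.138, -0.142, -0.004]
contact_force: [-0.5, 0.0, -0.3]
finger_gap: 0.001
grip_force: 0.0
```

Request:
{"method": "servo_tool", "body": {"targets": [[[0.01,-0.05,0,0,0,0,0],[0.01,-0.05,0,0,0,0,0],[0.01,-0.05,0,0,0,0,0],[0,0,0,0,0,0,0],[0,0,0,0,0,0,0]]]}}

```text
time_s: 22.42
position: [0.4661, -0.1061, 0.0728]
tcp_rot: [3.135, 0.138, 0.003]
contact_force: [-0.5, -4.9, 0.3]
finger_gap: -0.001
grip_force: 2.8
```

```bash
python3 pin.py | grep -E "^[0-9]| -?0\.[0-3]5? |0.[123] "
```

```text
22.4167 [ 0.4661 -0.1061  0.0728] [-0.5388 -4.9024  0.3474]
scene -0.05 [75, 61, 43, 3]
scene 0.0 [100, 96, 61, 9]
scene 0.05 [73, 56, 41, 7]
scene 0.1 [50, 41, 35, 20]
scene 0.15 [47, 83, 86, 52]
scene 0.2 [84, 124, 95, 113]
scene 0.25 [130, 138, 90, 131]
scene 0.3 [148, 143, 118, 145]
scene 0.35 [149, 143, 124, 147]
side -0.05 [96, 86, 86, 86]
side 0.0 [113, 92, 77, 71]
side 0.05 [155, 119, 133, 100]
side 0.1 [154, 169, 170, 148]
side 0.15 [171, 172, 171, 165]
side 0.2 [169, 172, 174, 167]
side 0.25 [170, 172, 145, 168]
side 0.3 [168, 169, 107, 169]
side 0.35 [171, 171, 89, 171]
```

Request:
{"method": "servo_tool", "body": {"targets": [[[0,-0.08,0,0,0,0,0],[0,-0.08,0,0,0,0,0],[0,0,0,0,0,0,0],[0,0,0,0,0,0,0]]]}}

```text
time_s: 22.85
position: [0.4661, -0.1058, 0.073]
tcp_rot: [3.127, 0.132, 0.005]
contact_force: [0.7, -14.8, -2.0]
finger_gap: -0.001
grip_force: 7.4
```

The push force rose to 15 N with almost no movement, so the bar is firmly against its stop. I'll back straight off and up.

Request:
{"method": "servo_tool", "body": {"targets": [[[0,0.16,0,0,0,0,0],[0,0.3,0,0,0,0,0],[0,0.4,0,0,0,0,0],[0,0.4,0,0,0,0,0],[0,0.4,0,0,0,0,0],[0,0.3,-0.4,0,0,0,0],[0,0,-0.5,0,0,0,0],[0,0,-0.5,0,0,0,0],[0,0,-0.5,0,0,0,0],[0,0.5,-0.5,0,0,0,0],[0,0.5,0,0,0,0,0],[0,0.5,0,0,0,0,0],[0,0.5,0,0,0,0,0],[0,0,0,0,0,0,0],[0,0,0,0,0,0,0],[0,0,0,0,0,0,0]]]}}

```text
time_s: 24.18
position: [0.4801, -0.2525, 0.1685]
tcp_rot: [-3.136, -0.144, -0.004]
contact_force: [0.3, -0.2, 0.5]
finger_gap: 0.003
grip_force: 0.0
```

```bash
python3 pin.py | grep -E "^[0-9]|\[\(| -?0\.[01]5? |0.1 "
python3 - <<'E'
from h import *
from station import *
M=[]
for n in('scene','side'):
    im=read_camera(n)['img'];hsv=cv2.cvtColor(im,cv2.COLOR_RGB2HSV);d=np.abs(im.astype(int)-C[n]['img']).sum(2)
    m=cv2.inRange(hsv,(22,150,110),(35,255,255));k,l,t,ce=cv2.connectedComponentsWithStats(m);i=1+t[1:,4].argmax();M.append(ce[i]);print(n,t[i])
    for nm,X in(('cup',plane('side',(163,300),.04)),('board',plane('scene',(158,267),.014)),('stone',plane('scene',(329,190),.03)),('jar',np.array([.503,-.023,.07]))):
        x,y=proj(n,X).astype(int);print(nm,d[max(y-12,0):y+12,max(x-12,0):x+12].mean().round(1))
print('cap',tri(*M))
E
```

```text
24.1833 [ 0.4801 -0.2525  0.1685] [ 0.2926 -0.2176  0.4599]
scene [([158, 121, 57, 84, 1325], [194.2, 169.2]), ([232, 182, 5, 9, 30], [234.3, 185.6]), ([259, 203, 21, 15, 133], [269.9, 211.8]), ([320, 221, 13, 19, 209], [326.5, 230.0])]
side [([187, 195, 16, 17, 209], [194.4, 203.3]), ([288, 206, 4, 11, 35], [289.7, 210.9]), ([240, 214, 22, 11, 98], [250.0, 219.7])]
scene -0.05 [79, 75, 68, 38]
scene 0.0 [93, 93, 89, 88]
scene 0.05 [73, 56, 52, 61]
scene 0.1 [54, 48, 59, 63]
scene 0.15 [50, 95, 91, 84]
side -0.05 [92, 132, 127, 83]
side 0.0 [111, 128, 98, 130]
side 0.05 [152, 122, 124, 130]
side 0.1 [154, 111, 109, 123]
side 0.15 [168, 113, 111, 164]
scene [264 184  10   8  63]
cup 8.6
board 15.8
stone 8.9
jar 10.3
side [247 178   9  10  76]
cup 4.2
board 7.8
stone 4.4
jar 21.8
cap (array([ 0.61056887, -0.04794005,  0.16985355]), np.float64(0.0038385313944880838))
```

```bash
python3 -c "
from h import *
print(tri((234.3,185.6),(289.7,210.9)),plane('side',(289.7,210.9),.087))
from station import hand_in
print(hand_in())"
```

```text
(array([ 0.46259109, -0.08515681,  0.08405617]), np.float64(0.003838965415508926)) [ 0.46178557 -0.07998224  0.087     ]
the job is handed in; nothing more can be done
None
```

I handed the job in at about 24 s: by my camera and force readings the bottle stands upright and released on the mat, the bar is closed against its stop, and jar, cup, stone and board look unmoved; no verdict was shown, and my first grasp pressed on the cap (about 38 N) before I re-gripped.

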